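# Heft the rivet tins at the heat-press bench and hold up the full one

## Robot

A 6-joint arm with a two-finger parallel gripper is mounted at the origin on the work surface. World frame = base frame: x ahead of the robot, y to its left, z up, the work surface at z = 0. Lengths are in m, angles in rad, forces in N, time in s.
With the tool pointing down it reaches from about 0.35 to 0.875 m from the base axis. Payload 4.2 kg.
Tool frame: the origin (TCP) lies midway between the tips of the shut fingers; the grasp point (between the pads) lies 19 mm behind it; z points along the fingers, y is the line along which they close (so a half turn about z gives the same grasp; the last joint's range is limited). The gripper opens to 85 mm and grips with 20 to 120 N. Pads are 22 mm wide; open, the fingers measure 114 mm over their backs; the gripper's body (76 mm by 85 mm) begins 54 mm behind the grasp point. The pads swing forward as they close: fully open they stand 13 mm farther back than shut.
Start: joints at [-0.973, 0.385, 0.008, 0, -1.194, -0.259], TCP at [0.208, -0.589, 0.231] pointing down, gripper open.
Joint ranges: [-3.14, 3.14], [-1.21, 2.06], [-1.07, 1.41], [-3.16, 2.05], [-2.99, -0.16], [-3.1, 3.1]. Speed limits (rad/s): [2.79, 2.79, 3.14, 3.14, 3.14, 3.14].

## Interface

Orientations are given as a rotation vector (axis times angle).
In Python, from bench import ctrl, capture, close_job gives the robot as it stands.
- The arm moves only by the shell command python3 -m jog 'ROWS' [FORCE]. ROWS is JSON, one flat list of numbers, 7 for each row, row after row: the shift along the tool's x, y, z in units of 50 mm (1.0 is 50 mm), then the turn, a rotation vector about the tool's x, y, z in degrees, then the opening, from -1 (shut) to 1 (fully open), so that 0 is half open. A call has 1 to 8 rows; each row is the pose to reach, as a shift and turn from the pose commanded when the call began, along the tool's axes at that moment; what a row does not reach only later rows make up. A row lasts 1/10 s, in which the tool goes at most 50 mm and 8.59 degrees, less where a joint would pass 70% of its speed; a pose out of reach is approached as far as the arm can. A call with a gripper value outside its range is refused whole. The fingers move at their own pace and stop on an object; FORCE is the grip in N (left out, the last holds). Time passes only in rows, so rows that repeat a pose let the fingers close. It gives the time, the measured TCP pose, the force, the opening and the grip force at its end, in the units of the state.
- ctrl.state(): the state, without advancing time (a new reading comes with each control period).
- capture(name): name is "scene" or "top"; returns a dict with "frame" (384x512x3 uint8, red, green, blue), "camera_matrix" (3x3 intrinsics, pixels), "dist_coeffs" ([k1, k2, p1, p2, k3] as OpenCV has them; the pictures are not rectified), "xyz" and "attitude" of the camera in the world. Camera axes: x right, y up, looking along -z (the intrinsics and any distortion apply to the point x, -y, -z); pixel columns grow to the right and rows downward; lengths in m; the calibration is good to about 2 mm. A picture is of the moment at which its call begins. There is no depth.
- close_job(): hands the job in; it is judged then, once.
The state is a dict: "t": time; "joint_pos": joint angles; "joint_vel": joint speeds; "effort": joint torques, N m; "eef_pos": TCP position; "tcp_rot": TCP orientation; "ft_force": force on the tool from outside, world axes, zero at the start; "moment": the same for the moment, N m; "grip_width": opening from 0.0 (shut) to 1.0 (fully open); "grasp_force": force on a finger pad.
Only numpy, scipy, OpenCV 4.12 (cv2) and the standard library are available. Lean on these libraries where they do the work, as an engineer would, in place of code of your own. Each camera call takes 0.05 s, during which the arm holds its last target. There are 200 camera calls.

## Task

Three identical closed tins of rivets stand on the heat-press bench, and only one is still full: heft them to find the heaviest by feel. Set the two lighter tins down upright in the shallow refill tray without dropping them, and finish while holding the heaviest tin up level in the gripper, its bottom at least 15 cm above the bench, with nothing else carrying it: do not put it down or let go. Leave the mug, the tape roll and the screwdriver where they are.

Things in the scene. Friction and masses are not known exactly. Their poses are not given: they have to be found in the camera images.
- tin_a: Plain upright steel tin, lid stuck shut, 58 mm diameter, straight side, 75 mm tall; origin at the centre of its underside, z up. The three tins look alike and any of them may be the heavy one; they differ only in weight: 0.2 to 0.8 kg each, contents low in the tin, hardly shifting, and the heaviest is at least 0.2 kg heavier than either other.
- tin_b: Plain upright steel tin, lid stuck shut, 58 mm diameter, straight side, 75 mm tall; origin at the centre of its underside, z up. The three tins look alike and any of them may be the heavy one; they differ only in weight: 0.2 to 0.8 kg each, contents low in the tin, hardly shifting, and the heaviest is at least 0.2 kg heavier than either other.
- tin_c: Plain upright steel tin, lid stuck shut, 58 mm diameter, straight side, 75 mm tall; origin at the centre of its underside, z up. The three tins look alike and any of them may be the heavy one; they differ only in weight: 0.2 to 0.8 kg each, contents low in the tin, hardly shifting, and the heaviest is at least 0.2 kg heavier than either other.
- tray: Shallow open dark sheet-steel tray fixed to the bench, 150 mm (its x) by 260 mm (its y) outside, rim 18 mm high, walls and floor 4 mm thick; origin at the centre of its underside, so the inner floor is 4 mm above the origin and 142 by 252 mm in size. Three tins fit in a row along its y.
- mug: Bystander: white ceramic mug, 82 mm diameter, 95 mm tall, handle to its +y; origin at the centre of its underside.
- tape: Bystander: roll of pale masking tape lying flat, 90 mm outside diameter, 24 mm tall; origin at the centre of its underside.
- driver: Bystander: screwdriver with black handle lying on the bench along its own x, about 200 mm long; origin on the bench under about its middle.
There are look-alikes about, which are no part of the job. What is shaped like the tin_a but purple or turquoise is not meant.

How it is judged:
By the outcome, as a careful person would: the job done as asked, in the order asked, and still so for the second after the job is handed in, while the arm keeps its last pose, push and grip.
It also fails if it takes over 72 s, if anything falls off the work surface, if the arm or the gripper's body presses on something with over 40 N, if the wrist force passes 120 N, or if a joint passes its speed limit or range.

## Working session

There is one attempt and no reset: what is moved stays moved. The work goes in short steps, Python scripts to look and compute and a shell command to move; the robot and the scene stay as the last step left them, time stands still between calls to the robot, and variables do not carry over. Pictures are saved under pics/ and viewed, at most 10 in all, crops included, and the job is handed in when it is done.

```bash
ls; mkdir -p pics; python3 - <<'E'
from bench import ctrl,capture
import cv2,numpy as np
for n in("scene","top"):
    c=capture(n); f=c["frame"]; cv2.imwrite(f"pics/{n}0.png",cv2.resize(f[:,:,::-1],(768,576),interpolation=cv2.INTER_CUBIC))
    np.savez(f"{n}0.npz",**c)
    print(n,{k:np.round(np.array(v),4).tolist() for k,v in c.items() if k!="frame"})
print(ctrl.state())
E
```

```text
pics
scene {'camera_matrix': [[390.9594, 0.0, 257.923], [0.0, 390.9594, 191.5008], [0.0, 0.0, 1.0]], 'dist_coeffs': [-0.0374, 0.0, 0.0, 0.0, 0.0], 'xyz': [1.2964, -0.4483, 0.6155], 'attitude': [0.8998, 0.4693, 0.8872]}
top {'camera_matrix': [[394.1122, 0.0, 245.5009], [0.0, 394.1122, 194.6867], [0.0, 0.0, 1.0]], 'dist_coeffs': [-0.0788, 0.0, 0.0, 0.0, 0.0], 'xyz': [0.3878, 0.0619, 1.1025], 'attitude': [0.1244, -0.1548, -1.5466]}
{'t': 0.1, 'joint_pos': array([-9.73364537e-01,  3.85459702e-01,  6.74237742e-03, -3.85632445e-04,
       -1.19399191e+00, -2.58618837e-01]), 'joint_vel': array([ 0.00094949, -0.00163204,  0.00312355,  0.00339271,  0.00090375,
       -0.00057748]), 'effort': array([ 7.56323407e-04, -3.93319237e+01,  1.88931209e+01,  4.19796914e+00,
       -2.59194007e-03,  4.19797914e-06]), 'eef_pos': array([ 0.20756949, -0.58897034,  0.23034247]), 'tcp_rot': array([ 5.29364883e-01, -3.09619585e+00, -2.96698204e-03]), 'ft_force': array([ 1.04146578,  0.10609127, -0.27112116]), 'moment': array([-0.01354027, -0.02400035, -0.01286218]), 'grasp_force': 0.0, 'grip_width': 1.0031283614984443}
```

View pics/top0.png

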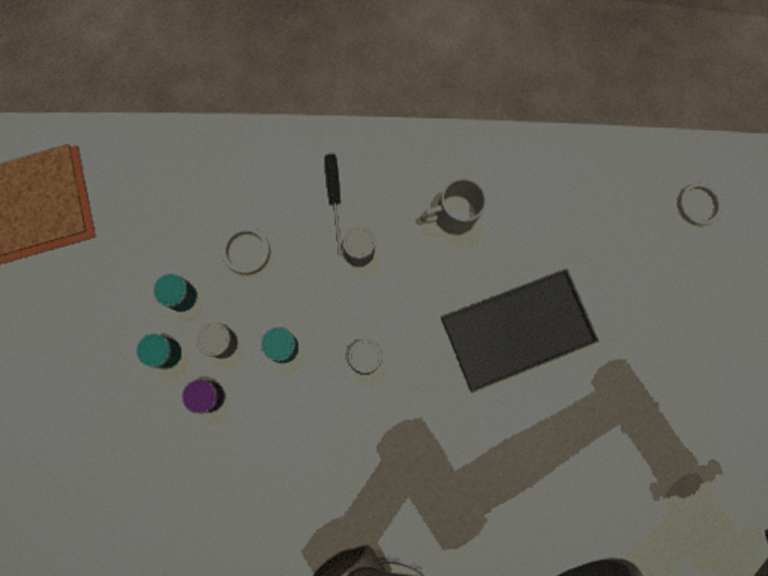

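View pics/scene0.png

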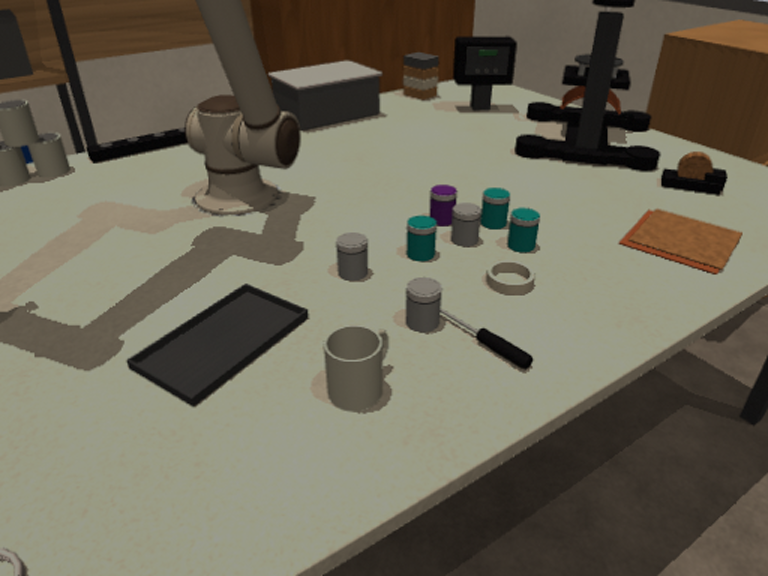

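The top view (768x576) shows the plain grey tins at T1 (358,246), beside the screwdriver blade, T2 (214,339), between decoys, and T3 (365,356). The look-alikes are turquoise at (171,290), (154,350) and (279,345), and purple at (200,396); their colour rules them out. The tray is at about (520,330), the mug at (462,205) and the tape at (246,251). The scene view agrees, with plain tins at (424,305), (465,225) and (352,257).

```bash
cat > h.py <<'E'
import numpy as np,cv2
from scipy.spatial.transform import Rotation as R
def load(n): return dict(np.load(n+".npz"))
def ray(c,uv,z):
    uv=np.array(uv,float).reshape(-1,1,2)
    p=cv2.undistortPoints(uv,c["camera_matrix"],c["dist_coeffs"]).reshape(-1,2)
    d=R.from_rotvec(c["attitude"]).apply(np.c_[p[:,0],-p[:,1],-np.ones(len(p))])
    return c["xyz"]+d*((z-c["xyz"][2])/d[:,2])[:,None]
def proj(c,P):
    q=R.from_rotvec(c["attitude"]).inv().apply(np.atleast_2d(P)-c["xyz"])*[1,-1,-1]
    return cv2.projectPoints(q,np.zeros(3),np.zeros(3),c["camera_matrix"],c["dist_coeffs"])[0].reshape(-1,2)
E
python3 - <<'E'
from h import *
c=load("top0"); s=load("scene0"); f=c["frame"]
im=cv2.resize(f[:,:,::-1],None,fx=4,fy=4,interpolation=cv2.INTER_CUBIC)
g=cv2.GaussianBlur(cv2.cvtColor(im,cv2.COLOR_BGR2GRAY),(0,0),3)
full=lambda p:(np.array(p)-1.5)/4
out=im.copy()
for n,(u,v) in dict(T1=(358,246),T2=(214,339),T3=(365,356)).items():
    x,y=int(u*8/3),int(v*8/3)   # 768 -> 2048
    w=75; cr=g[y-w:y+w,x-w:x+w]
    h=cv2.HoughCircles(cr,cv2.HOUGH_GRADIENT,1,20,param1=50,param2=8,minRadius=36,maxRadius=52)
    for q in h[0][:3]:
        p=(x-w+q[0],y-w+q[1]); P=ray(c,full(p),.075)[0]
        print(n,np.round(q[2],1),np.round(P,4),"R",np.round(q[2]/4/394.1*1.03,4),'reach',np.hypot(*P[:2]).round(3),"scene lid px768",(proj(s,P)*1.5).round(0))
    q=h[0][0];cv2.circle(out,(int(x-w+q[0]),int(y-w+q[1])),int(q[2]),(0,0,255),1)
hsv=cv2.cvtColor(f,cv2.COLOR_RGB2HSV)
for n,lo,hi in(("turq",(80,120,50),(95,255,255)),("purp",(125,100,30),(165,255,255))):
    m=cv2.inRange(hsv,lo,hi)
    for k in cv2.findContours(m,0,2)[0]:
        if cv2.contourArea(k)>100:
            p,r=cv2.minEnclosingCircle(k);print(n,np.round(p,1),round(r,1),ray(c,p,.075)[0].round(3))
m=cv2.inRange(hsv,(0,0,0),(180,255,75)); m[:170]=0;m[265:]=0;m[:,:280]=0;m[:,410:]=0
k=max(cv2.findContours(m,0,2)[0],key=cv2.contourArea)
b=cv2.boxPoints(cv2.minAreaRect(k));B=ray(c,b,.018);print("tray",b.round(0).tolist(),B.round(3).tolist(),B.mean(0).round(3),np.linalg.norm(np.diff(B,axis=0),axis=1).round(3))
k=np.argmax([np.linalg.norm(B[1]-B[0]),np.linalg.norm(B[2]-B[1])]);d=B[k+1]-B[k];print("tray y angle",np.degrees(np.arctan2(d[1],d[0])))
for n,p,z in(("drv tip",(340,254),.005),("drv butt",(330,156),.015),("blade mid",(337,225),.005),("mug",(462,203),.095),("mug handle",(418,221),.05),("tape",(246,251),.024)): print(n,ray(c,np.array(p)/1.5,z)[0].round(3))
cv2.imwrite("pics/crop.png",cv2.resize(out[540:1120,340:1120],None,fx=1,fy=1))
E
```

```text
T1 40.3 [0.6469 0.063  0.075 ] R 0.0263 reach 0.65 scene lid px768 [[417. 280.]]
T1 44.0 [0.6663 0.0628 0.075 ] R 0.0287 reach 0.669 scene lid px768 [[424. 285.]]
T1 38.2 [0.6355 0.0179 0.075 ] R 0.025 reach 0.636 scene lid px768 [[391. 285.]]
T2 42.2 [0.4793 0.2985 0.075 ] R 0.0276 reach 0.565 scene lid px768 [[459. 208.]]
T2 44.4 [0.4855 0.314  0.075 ] R 0.029 reach 0.578 scene lid px768 [[467. 207.]]
T3 46.9 [0.4586 0.0481 0.075 ] R 0.0306 reach 0.461 scene lid px768 [[350. 237.]]
turq [101.7 233.1] 10.5 [0.463 0.418 0.075]
turq [185. 229.] 10.4 [0.479 0.2   0.075]
turq [112.9 192.9] 10.1 [0.57  0.396 0.075]
purp [132.4 263.8] 10.8 [0.386 0.332 0.075]
tray [[293.0, 211.0], [378.0, 177.0], [398.0, 227.0], [313.0, 261.0]] [[0.54, -0.091, 0.018], [0.643, -0.338, 0.018], [0.5, -0.39, 0.018], [0.402, -0.146, 0.018]] [ 0.521 -0.241  0.018] [0.268 0.152 0.263]
tray y angle -67.25774113502301
drv tip [0.658 0.098 0.005]
drv butt [0.853 0.122 0.015]
blade mid [0.716 0.105 0.005]
mug [ 0.735 -0.121  0.095]
mug handle [ 0.714 -0.047  0.05 ]
tape [0.656 0.273 0.024]
```

View pics/crop.png

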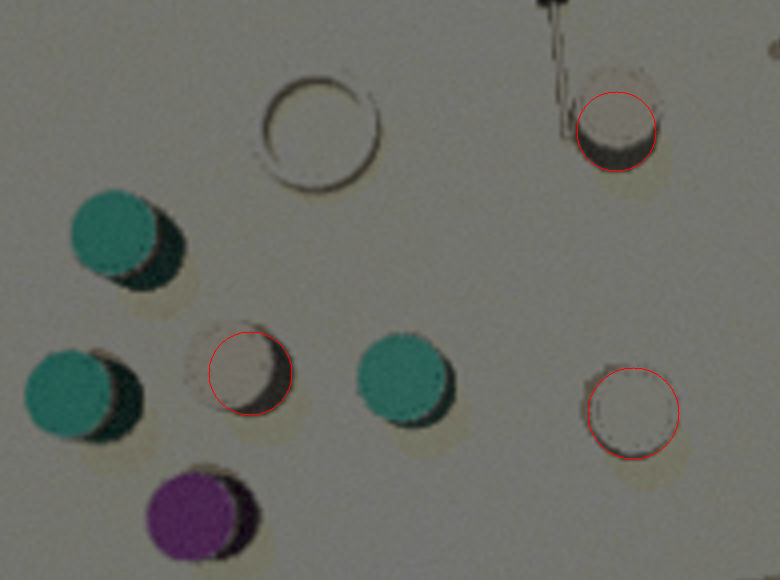

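The enlarged crop confirms three plain grey lids, T1 at about (620,110), T2 (231,367) and T3 (634,410). The coloured tins are clearly distinct. Hough partly locked onto the shaded sides, so I'm taking the lid centres by hand and checking them against the scene view.

```bash
python3 - <<'E'
from h import *
c=load("top0"); s=load("scene0")
for n,a,b in(("T1",(620,110),(424,286)),("T2",(231,367),(466,211)),("T3",(634,411),(352,241))):
    print(n,ray(c,(np.array(a)+[340,540]-1.5)/4,.075)[0].round(4),ray(s,(np.array(b)-.25)/1.5,.075)[0].round(4))
x0=340;y0=700
sf=cv2.resize(s["frame"][130:230,215:375,::-1],None,fx=5,fy=5,interpolation=cv2.INTER_CUBIC)
sf=cv2.convertScaleAbs(sf,alpha=1.6)
cv2.imwrite("pics/scrop.png",sf)
t=R.from_rotvec([5.29364883e-01,-3.09619585,-2.96698204e-03]).as_matrix();print(t.round(3))
E
```

```text
T1 [0.6619 0.061  0.075 ] [0.6674 0.0619 0.075 ]
T2 [0.4833 0.3115 0.075 ] [0.4966 0.3022 0.075 ]
T3 [0.4603 0.0478 0.075 ] [0.4712 0.0432 0.075 ]
[[-0.943 -0.332 -0.001]
 [-0.332  0.943  0.002]
 [ 0.     0.002 -1.   ]]
```

View pics/scrop.png

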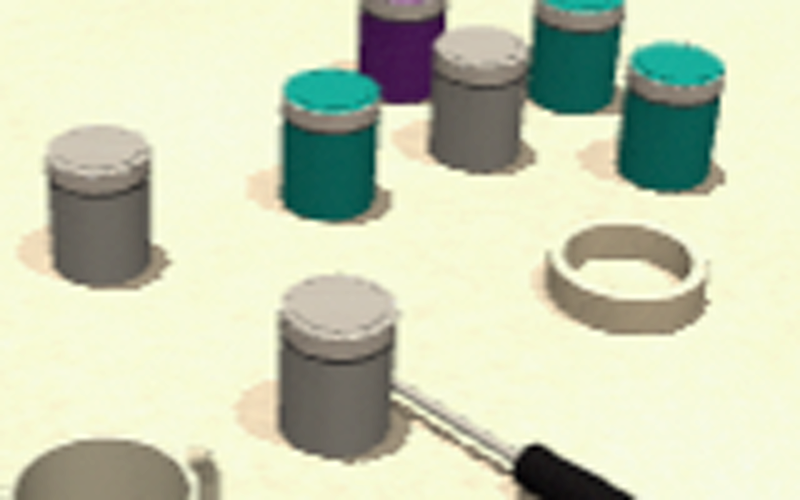

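```bash
cat > to.py <<'E'
import sys
from h import *
from bench import ctrl
# usage: to.py x y z yaw_of_closing_axis -> shift in tool units, turn deg
x,y,z,yaw=map(float,sys.argv[1:5]); s=ctrl.state()
R0=R.from_rotvec(s["tcp_rot"]); a=np.radians(yaw)
Y=np.array([np.cos(a),np.sin(a),0]);Z=np.array([0,0,-1.]);X=np.cross(Y,Z)
Rt=R.from_matrix(np.c_[X,Y,Z])
d=R0.inv().apply(np.array([x,y,z])-s["eef_pos"])/.05
print("t",s["t"],"pos",s["eef_pos"].round(4),"shift",d.round(3),"turn",np.degrees((R0.inv()*Rt).as_rotvec()).round(2),"w",s["grip_width"].__round__(3),"grip",round(float(s["grasp_force"]),1),"ft",s["ft_force"].round(2),"j6",s["joint_pos"][5].round(2))
E
python3 - <<'E'
from h import *
c=load("top0"); s=load("scene0")
for n,b in(("turqC",(331,92)),("turqB",(676,65)),("T1",(338,307)),("T2",(480,53)),("T3",(98.5,152))): print(n,ray(s,(np.array(b)-2)/5+[215,130],.075)[0].round(4))
E
python3 to.py .462 .047 .15 165
```

```text
turqC [0.4846 0.1964 0.075 ]
turqB [0.5749 0.3926 0.075 ]
T1 [0.6687 0.06   0.075 ]
T2 [0.4952 0.3038 0.075 ]
T3 [0.4685 0.0443 0.075 ]
t 0.1 pos [ 0.2076 -0.589   0.2303] shift [-9.026 10.303  1.626] turn [ 1.10e-01  5.00e-02 -5.56e+01] w 1.003 grip 0.0 ft [ 1.04  0.11 -0.27] j6 -0.26
```

```bash
python3 -m jog '[-4.5,5.2,0.8,0,0,-27.8,1, -4.5,5.2,0.8,0,0,-27.8,1, -4.5,5.2,0.8,0,0,-27.8,1, -4.5,5.2,0.8,0,0,-27.8,1, -4.5,5.2,0.8,0,0,-27.8,1, -4.5,5.2,0.8,0,0,-27.8,1, -4.5,5.2,0.8,0,0,-27.8,1, -4.5,5.2,0.8,0,0,-27.8,1]'; python3 to.py .463 .047 .15 165
```

```text
t: 0.9
eef_pos: [0.3342, -0.2654, 0.1907]
tcp_rot: [1.268, -2.874, -0.002]
ft_force: [-0.6, -1.7, 1.4]
grip_width: 1.0
grasp_force: 0.0
t 0.9 pos [ 0.3342 -0.2654  0.1907] shift [-6.351  2.306  0.82 ] turn [  0.08   0.04 -27.37] w 1.0 grip 0.0 ft [-0.63 -1.67  1.42] j6 -0.45
```

```bash
python3 -m jog '[-6.4,2.3,0.8,0,0,-27.4,1, -6.4,2.3,0.8,0,0,-27.4,1, -6.4,2.3,0.8,0,0,-27.4,1, -6.4,2.3,0.8,0,0,-27.4,1, -6.4,2.3,0.8,0,0,-27.4,1, -6.4,2.3,0.8,0,0,-27.4,1, -6.4,2.3,0.8,0,0,-27.4,1, -6.4,2.3,0.8,0,0,-27.4,1]'; python3 to.py .463 .047 .03 165
```

```text
t: 1.7
eef_pos: [0.4686, 0.0468, 0.1506]
tcp_rot: [-1.91, 2.494, -0.001]
ft_force: [0.2, -0.3, -0.9]
grip_width: 1.002
grasp_force: 0.0
t 1.7 pos [0.4686 0.0468 0.1506] shift [0.026 0.111 2.412] turn [-0.03 -0.   -0.12] w 1.002 grip 0.0 ft [ 0.19 -0.34 -0.93] j6 -0.71
```

```bash
python3 -m jog '[0,0.1,0.7,0,0,0,1, 0,0.1,1.4,0,0,0,1, 0,0.1,2,0,0,0,1, 0,0.1,2.4,0,0,0,1, 0,0.1,2.4,0,0,0,1, 0,0.1,2.4,0,0,0,1]'; python3 to.py .463 .047 .03 165; python3 - <<'E'
from bench import capture
import cv2
c=capture("scene");cv2.imwrite("pics/a.png",cv2.resize(c["frame"][110:260,190:390,::-1],None,fx=3,fy=3))
E
```

```text
t: 2.3
eef_pos: [0.4619, 0.0443, 0.0315]
tcp_rot: [1.903, -2.499, 0.0]
ft_force: [0.0, 0.2, -0.2]
grip_width: 1.0
grasp_force: 0.0
t 2.3 pos [0.4619 0.0443 0.0315] shift [-0.059 -0.006  0.03 ] turn [ 0.01 -0.03 -0.41] w 1.0 grip 0.0 ft [ 0.03  0.15 -0.25] j6 -0.72
```

View pics/a.png

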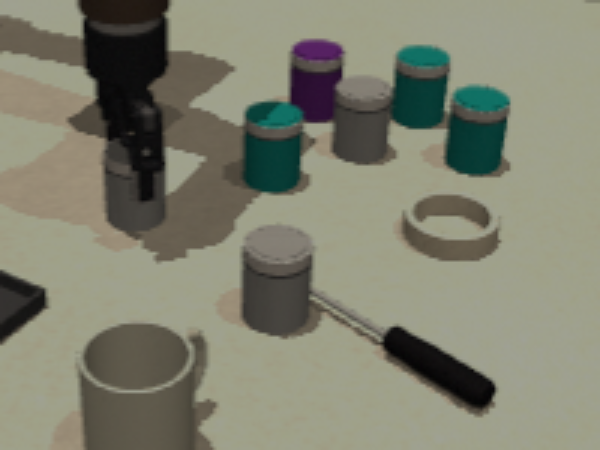

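The fingers straddle T3 at about (138,190), and nothing else is near. I'll close and lift.

```bash
python3 -m jog '[-0.05,0,0,0,0,0,1, -0.05,0,0,0,0,0,1, -0.05,0,0,0,0,0,-1, -0.05,0,0,0,0,0,-1, -0.05,0,0,0,0,0,-1, -0.05,0,0,0,0,0,-1, -0.05,0,0,0,0,0,-1, -0.05,0,0,0,0,0,-1]' 60; python3 -m jog '[0,0,0,0,0,0,-1, 0,0,0,0,0,0,-1, 0,0,0,0,0,0,-1]';python3 to.py .463 .047 .03 165
```

```text
t: 3.15
eef_pos: [0.4616, 0.0472, 0.0319]
tcp_rot: [1.903, -2.498, -0.001]
ft_force: [-4.1, 1.7, 6.9]
grip_width: 0.663
grasp_force: 63.2
t: 3.45
eef_pos: [0.4616, 0.0472, 0.0319]
tcp_rot: [1.903, -2.498, -0.001]
ft_force: [-3.8, 0.7, 7.0]
grip_width: 0.666
grasp_force: 63.2
t 3.45 pos [0.4616 0.0472 0.0319] shift [-0.003 -0.028  0.038] turn [ 0.06 -0.03 -0.39] w 0.666 grip 63.2 ft [-3.78  0.72  6.97] j6 -0.72
```

```bash
python3 -m jog '[0,0,-0.15,0,0,0,-1, 0,0,-0.4,0,0,0,-1, 0,0,-0.7,0,0,0,-1, 0,0,-0.9,0,0,0,-1, 0,0,-1,0,0,0,-1, 0,0,-1,0,0,0,-1, 0,0,-1,0,0,0,-1, 0,0,-1,0,0,0,-1]'; for i in 1 2 3; do python3 -m jog '[0,0,0,0,0,0,-1]'|grep ft_; done; python3 to.py .463 .047 .03 165
```

```text
t: 4.25
eef_pos: [0.4617, 0.047, 0.0806]
tcp_rot: [1.903, -2.498, -0.001]
ft_force: [-0.6, -0.8, -7.0]
grip_width: 0.665
grasp_force: 65.7
ft_force: [-0.0, 0.3, -6.8]
ft_force: [0.4, 0.4, -7.0]
ft_force: [-0.6, -0.3, -6.4]
t 4.55 pos [0.4623 0.0472 0.0811] shift [-0.    -0.016  1.022] turn [ 0.02 -0.02 -0.39] w 0.663 grip 65.7 ft [-0.62 -0.3  -6.4 ] j6 -0.72
```

T3 weighs about 6.8 N (0.69 kg), so it is very likely the heavy one. I'll set it back and heft the others to confirm.

```bash
python3 -m jog '[0,0,0.3,0,0,0,-1, 0,0,0.6,0,0,0,-1, 0,0,0.8,0,0,0,-1, 0,0,0.92,0,0,0,-1, 0,0,0.98,0,0,0,-1, 0,0,0.98,0,0,0,-1]';python3 -m jog '[0,0,0,0,0,0,0.6, 0,0,0,0,0,0,1, 0,0,0,0,0,0,1, 0,0,0,0,0,0,1, 0,0,-0.8,0,0,0,1, 0,0,-1.6,0,0,0,1, 0,0,-2.4,0,0,0,1, 0,0,-2.4,0,0,0,1]'; python3 to.py .664 .061 .15 165
```

```text
t: 5.15
eef_pos: [0.4627, 0.0474, 0.0324]
tcp_rot: [-1.904, 2.498, -0.0]
ft_force: [-1.0, -0.3, -6.4]
grip_width: 0.666
grasp_force: 66.2
t: 5.95
eef_pos: [0.4662, 0.0485, 0.1582]
tcp_rot: [-1.898, 2.487, -0.007]
ft_force: [0.4, -0.2, 0.4]
grip_width: 1.001
grasp_force: 0.0
t 5.95 pos [0.4662 0.0485 0.1582] shift [-1.284 -3.748  0.216] turn [-0.64  0.43 -0.31] w 1.001 grip 0.0 ft [ 0.4  -0.19  0.37] j6 -0.72
```

```bash
python3 -m jog '[-1.3,-3.8,0,0,0,0,1, -1.3,-3.8,0,0,0,0,1, -1.3,-3.8,0,0,0,0,1, -1.3,-3.8,0,0,0,0,1, -1.3,-3.8,0,0,0,0,1, -1.3,-3.8,0,0,0,0,1, -1.3,-3.8,0,0,0,0,1, -1.3,-3.8,0,0,0,0,1]'; python3 to.py .664 .061 .031 165;  python3 - <<'E'
from bench import capture
from h import *
c=capture("top");im=cv2.resize(c["frame"][:,:,::-1],None,fx=2,fy=2)
cv2.imwrite("pics/b.png",cv2.resize(im[260:560,360:740],None,fx=2,fy=2))
E
```

```text
t: 6.75
eef_pos: [0.6617, 0.0595, 0.1531]
tcp_rot: [-1.904, 2.498, -0.0]
ft_force: [-0.7, -0.0, -0.2]
grip_width: 1.002
grasp_force: 0.0
t 6.75 pos [0.6617 0.0595 0.1531] shift [-0.042 -0.037  2.441] turn [-0.01  0.01 -0.37] w 1.002 grip 0.0 ft [-0.73 -0.04 -0.18] j6 -0.6
```

View pics/b.png

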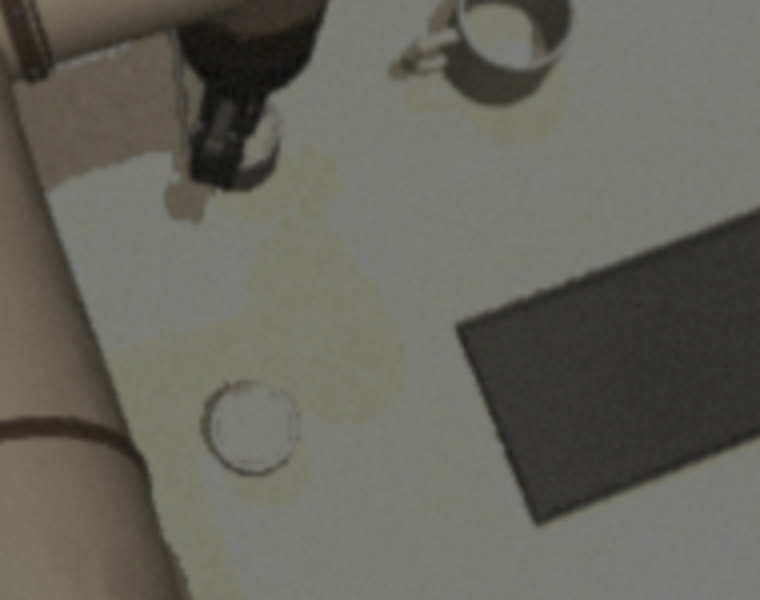

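T3 stands upright again at about (253,427), and the gripper is above T1 at about (240,140), clear of the driver blade at (183,90). I'll descend.

```bash
python3 -m jog '[0,0,0.7,0,0,0,1, 0,0,1.4,0,0,0,1, 0,0,2,0,0,0,1, 0,0,2.4,0,0,0,1, 0,0,2.4,0,0,0,1, 0,0,2.4,0,0,0,1]'; python3 to.py .664 .061 .031 165; python3 - <<'E'
from bench import capture
import cv2
c=capture("scene");cv2.imwrite("pics/c.png",cv2.resize(c["frame"][130:280,210:390,::-1],None,fx=3,fy=3))
E
```

```text
t: 7.4
eef_pos: [0.663, 0.0597, 0.0335]
tcp_rot: [-1.904, 2.497, -0.001]
ft_force: [0.7, -0.4, 0.9]
grip_width: 0.998
grasp_force: 0.0
t 7.4 pos [0.663  0.0597 0.0335] shift [-0.031 -0.013  0.05 ] turn [-0.07  0.02 -0.35] w 0.998 grip 0.0 ft [ 0.68 -0.41  0.93] j6 -0.6
```

View pics/c.png

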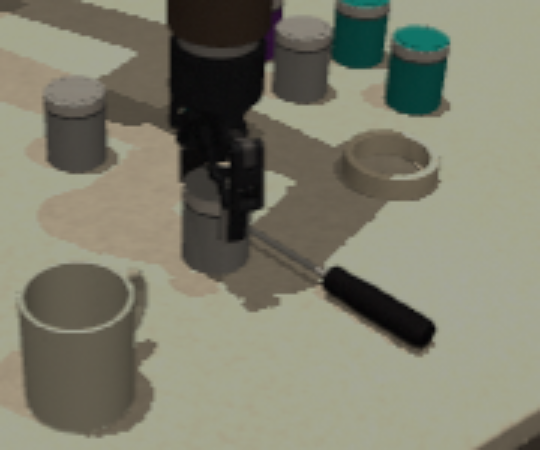

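T1 is straddled by the fingers at about (235,215), with the blade clear at (255,235). I'll close, let the grip settle and lift.

```bash
python3 -m jog '[0,0,0,0,0,0,-1, 0,0,0,0,0,0,-1, 0,0,0,0,0,0,-1, 0,0,0,0,0,0,-1, 0,0,0,0,0,0,-1, 0,0,0,0,0,0,-1, 0,0,0,0,0,0,-1]' 60; python3 -m jog '[0,0,-0.15,0,0,0,-1, 0,0,-0.4,0,0,0,-1, 0,0,-0.7,0,0,0,-1, 0,0,-0.9,0,0,0,-1, 0,0,-1,0,0,0,-1, 0,0,-1,0,0,0,-1, 0,0,-1,0,0,0,-1, 0,0,-1,0,0,0,-1]'; for i in 1 2 3; do python3 -m jog '[0,0,0,0,0,0,-1]'|grep ft_; done; python3 to.py .498 -.186 .18 203
```

```text
t: 8.15
eef_pos: [0.6639, 0.0597, 0.0343]
tcp_rot: [-1.903, 2.496, -0.002]
ft_force: [-0.3, 0.0, 5.9]
grip_width: 0.668
grasp_force: 64.2
t: 8.95
eef_pos: [0.6622, 0.0594, 0.0815]
tcp_rot: [1.903, -2.498, -0.001]
ft_force: [1.1, 0.4, -3.7]
grip_width: 0.667
grasp_force: 64.4
ft_force: [0.4, 0.1, -3.8]
ft_force: [0.4, 0.4, -3.3]
ft_force: [0.2, 0.5, -4.0]
t 9.25 pos [0.6627 0.0595 0.082 ] shift [ 5.608  1.874 -1.957] turn [ 3.000e-02 -1.000e-02 -3.839e+01] w 0.662 grip 64.4 ft [ 0.22  0.46 -4.03] j6 -0.6
```

T1 weighs about 3.7 N (0.38 kg), lighter than T3, so it goes to the tray.

```bash
python3 -m jog '[0.2,0,-0.5,0,0,-2,-1, 0.8,0.3,-1.2,0,0,-8,-1, 1.6,0.6,-1.9,0,0,-14,-1, 2.5,0.9,-1.9,0,0,-20,-1, 3.4,1.2,-1.9,0,0,-26,-1, 4.3,1.5,-1.9,0,0,-32,-1, 5.1,1.7,-1.9,0,0,-37,-1, 5.6,1.87,-1.9,0,0,-38.4,-1]'; python3 -m jog '[0,0,0,0,0,0,-1, 0,0,0,0,0,0,-1, 0,0,0,0,0,0,-1]'>/dev/null; python3 to.py .498 -.186 .045 203
```

```text
t: 10.05
eef_pos: [0.4965, -0.1877, 0.1777]
tcp_rot: [2.62, -1.733, 0.0]
ft_force: [1.2, 0.6, -3.0]
grip_width: 0.667
grasp_force: 65.4
t 10.35 pos [ 0.499  -0.1852  0.1775] shift [0.006 0.026 2.65 ] turn [-0.04 -0.02  0.04] w 0.669 grip 65.9 ft [ 1.04 -0.5  -2.2 ] j6 0.45
```

```bash
python3 -m jog '[0,0,0.5,0,0,0,-1, 0,0,1.2,0,0,0,-1, 0,0,1.9,0,0,0,-1, 0,0,2.4,0,0,0,-1, 0,0,2.65,0,0,0,-1, 0,0,2.68,0,0,0,-1, 0,0,2.68,0,0,0,-1, 0,0,2.68,0,0,0,-1]'; python3 -m jog '[0,0,0.03,0,0,0,-1, 0,0,0.06,0,0,0,-1, 0,0,0.06,0,0,0,-1, 0,0,0.06,0,0,0,-1]'; python3 -m jog '[0,0,0.03,0,0,0,-1, 0,0,0.05,0,0,0,-1, 0,0,0.05,0,0,0,-1, 0,0,0.05,0,0,0,-1]'
```

```text
t: 11.15
eef_pos: [0.4998, -0.1856, 0.0448]
tcp_rot: [-2.619, 1.732, -0.005]
ft_force: [0.1, 0.4, -3.8]
grip_width: 0.669
grasp_force: 66.0
t: 11.55
eef_pos: [0.4984, -0.1857, 0.0405]
tcp_rot: [-2.62, 1.734, -0.0]
ft_force: [0.3, -0.5, -4.4]
grip_width: 0.667
grasp_force: 66.0
t: 11.95
eef_pos: [0.4985, -0.1857, 0.0382]
tcp_rot: [2.62, -1.733, 0.0]
ft_force: [-0.8, 0.3, 2.2]
grip_width: 0.669
grasp_force: 66.8
```

Contact shows at z=0.038 as expected. I'll release, rise, and go to T2.

```bash
python3 -m jog '[0,0,0,0,0,0,0.6, 0,0,0,0,0,0,1, 0,0,0,0,0,0,1, 0,0,-0.1,0,0,0,1, 0,0,-0.8,0,0,0,1, 0,0,-1.6,0,0,0,1, 0,0,-2.4,0,0,0,1, 0,0,-2.6,0,0,0,1]'; python3 to.py .487 .309 .17 135
```

```text
t: 12.75
eef_pos: [0.5011, -0.1862, 0.1733]
tcp_rot: [-2.618, 1.73, -0.015]
ft_force: [0.3, 0.2, 0.0]
grip_width: 0.997
grasp_force: 0.0
t 12.75 pos [ 0.5011 -0.1862  0.1733] shift [-9.223 -3.621  0.042] turn [-0.62 -0.   68.07] w 0.997 grip 0.0 ft [0.27 0.24 0.01] j6 0.45
```

```bash
python3 -m jog '[-5,-2,0,0,0,34,1, -5,-2,0,0,0,34,1, -5,-2,0,0,0,34,1, -5,-2,0,0,0,34,1, -5,-2,0,0,0,34,1, -5,-2,0,0,0,34,1, -5,-2,0,0,0,34,1, -5,-2,0,0,0,34,1]'>/dev/null;python3 to.py .487 .309 .15 135
```

```text
t 13.55 pos [0.4922 0.0845 0.1675] shift [-4.391  0.948  0.35 ] turn [ 3.000e-02 -3.000e-02  3.415e+01] w 1.001 grip 0.0 ft [-0.78 -0.59 -0.4 ] j6 -0.68
```

```bash
python3 -m jog '[-4.4,0.95,0.3,0,0,34,1, -4.4,0.95,0.3,0,0,34,1, -4.4,0.95,0.3,0,0,34,1, -4.4,0.95,0.3,0,0,34,1, -4.4,0.95,0.3,0,0,34,1, -4.4,0.95,0.3,0,0,34,1, -4.4,0.95,0.3,0,0,34,1, -4.4,0.95,0.3,0,0,34,1]'>/dev/null;python3 -m jog '[0,0,0,0,0,0,1]'>/dev/null; python3 to.py .487 .309 .033 135
```

```text
t 14.45 pos [0.4883 0.3068 0.153 ] shift [-0.013  0.048  2.4  ] turn [ 0.   -0.01 -0.11] w 0.998 grip 0.0 ft [0.52 0.43 0.14] j6 -1.63
```

```bash
python3 -m jog '[0,0.05,0.7,0,0,0,1, 0,0.05,1.4,0,0,0,1, 0,0.05,2,0,0,0,1, 0,0.05,2.3,0,0,0,1, 0,0.05,2.4,0,0,0,1, 0,0.05,2.4,0,0,0,1]'; python3 to.py .487 .309 .033 135; python3 - <<'E'
from bench import capture
import cv2
im=[cv2.resize(capture("scene")["frame"][110:240,200:400,::-1],(600,390)),cv2.resize(capture("top")["frame"][150:300,60:360,::-1],(420,210))]
im[1]=cv2.copyMakeBorder(im[1],0,0,0,180,0)
cv2.imwrite("pics/d.png",cv2.vconcat(im)[:600])
E
```

```text
t: 15.05
eef_pos: [0.4864, 0.3095, 0.0327]
tcp_rot: [1.201, -2.902, 0.001]
ft_force: [0.2, 0.6, -0.8]
grip_width: 0.998
grasp_force: 0.0
t 15.05 pos [0.4864 0.3095 0.0327] shift [-0.002 -0.016 -0.006] turn [-0.01 -0.05 -0.04] w 0.998 grip 0.0 ft [ 0.16  0.61 -0.81] j6 -1.63
```

View pics/d.png

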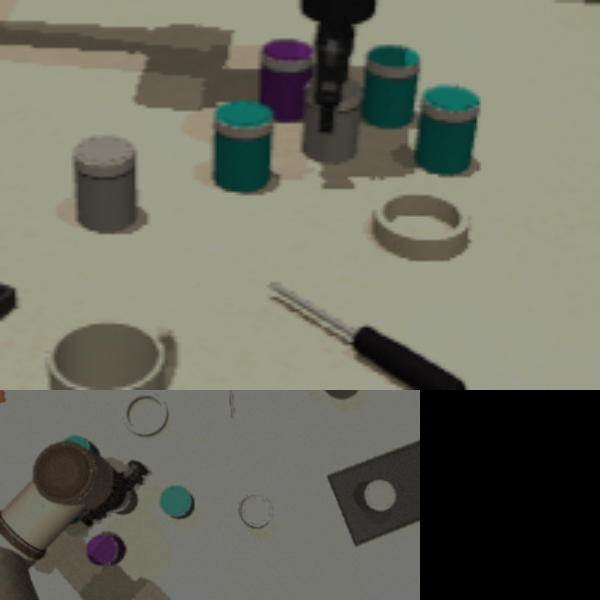

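T2 is straddled at about (330,120) with the neighbours untouched. The lower view shows T1 standing in the tray at (380,495) and T3 at (255,510). I'll grip T2.

```bash
python3 -m jog '[0,0,0,0,0,0,-1, 0,0,0,0,0,0,-1, 0,0,0,0,0,0,-1, 0,0,0,0,0,0,-1, 0,0,0,0,0,0,-1, 0,0,0,0,0,0,-1, 0,0,0,0,0,0,-1]' 60; python3 -m jog '[0,0,-0.15,0,0,0,-1, 0,0,-0.4,0,0,0,-1, 0,0,-0.7,0,0,0,-1, 0,0,-0.9,0,0,0,-1, 0,0,-1,0,0,0,-1, 0,0,-1,0,0,0,-1, 0,0,-1,0,0,0,-1, 0,0,-1,0,0,0,-1]'; for i in 1 2 3; do python3 -m jog '[0,0,0,0,0,0,-1]'|grep ft_; done; python3 to.py .544 -.296 .18 203
```

```text
t: 15.85
eef_pos: [0.4869, 0.3114, 0.0344]
tcp_rot: [-1.202, 2.899, 0.002]
ft_force: [-2.0, 0.7, 6.4]
grip_width: 0.666
grasp_force: 64.1
t: 16.65
eef_pos: [0.4858, 0.3099, 0.0821]
tcp_rot: [1.202, -2.901, 0.001]
ft_force: [-0.1, 1.1, -2.0]
grip_width: 0.663
grasp_force: 64.2
ft_force: [0.7, -0.0, -2.1]
ft_force: [0.4, 0.1, -2.6]
ft_force: [-0.1, -0.2, -2.3]
t 16.95 pos [0.4861 0.3103 0.0825] shift [ 7.758 -9.391 -1.945] turn [ 2.000e-02 -3.000e-02 -6.799e+01] w 0.666 grip 64.2 ft [-0.1  -0.15 -2.29] j6 -1.63
```

T2 weighs about 2.3 N, so T3 is confirmed heaviest. T2 goes to the tray.

```bash
python3 -m jog '[0,0,-0.4,0,0,0,-1, 0,0,-1,0,0,0,-1, 0.3,-0.4,-1.6,0,0,-4,-1, 0.9,-1.1,-1.95,0,0,-10,-1, 1.5,-1.8,-1.95,0,0,-16,-1, 2.1,-2.5,-1.95,0,0,-22,-1, 2.7,-3.2,-1.95,0,0,-28,-1, 3.2,-3.9,-1.95,0,0,-34,-1]'; python3 to.py .544 -.296 .18 203
```

```text
t: 17.75
eef_pos: [0.5103, 0.0574, 0.1805]
tcp_rot: [-2.004, 2.419, 0.0]
ft_force: [0.7, 0.4, -2.5]
grip_width: 0.666
grasp_force: 64.9
t 17.75 pos [0.5103 0.0574 0.1805] shift [ 6.818 -1.978  0.009] turn [ 0.000e+00  1.000e-02 -3.373e+01] w 0.666 grip 64.9 ft [ 0.74  0.38 -2.46] j6 -0.62
```

```bash
python3 -m jog '[0.9,-0.2,0,0,0,-5,-1, 1.8,-0.5,0,0,0,-10,-1, 2.7,-0.8,0,0,0,-15,-1, 3.6,-1.1,0,0,0,-20,-1, 4.5,-1.3,0,0,0,-25,-1, 5.4,-1.6,0,0,0,-29,-1, 6.3,-1.8,0,0,0,-32,-1, 6.8,-1.98,0,0,0,-33.7,-1]'>/dev/null; python3 -m jog '[0,0,0,0,0,0,-1, 0,0,0,0,0,0,-1, 0,0,0,0,0,0,-1]'>/dev/null; python3 to.py .544 -.296 .045 203
```

```text
t 18.85 pos [ 0.5431 -0.2925  0.1801] shift [0.073 0.01  2.702] turn [ 0.02  0.04 -0.26] w 0.667 grip 64.8 ft [-0.2   0.57 -2.4 ] j6 0.63
```

```bash
python3 -m jog '[0.05,0,0.5,0,0,0,-1, 0.05,0,1.2,0,0,0,-1, 0.05,0,1.9,0,0,0,-1, 0.05,0,2.4,0,0,0,-1, 0.05,0,2.65,0,0,0,-1, 0.05,0,2.7,0,0,0,-1, 0.05,0,2.7,0,0,0,-1, 0.05,0,2.7,0,0,0,-1]'; python3 -m jog '[0,0,0.03,0,0,0,-1, 0,0,0.06,0,0,0,-1, 0,0,0.08,0,0,0,-1, 0,0,0.08,0,0,0,-1]'; python3 -m jog '[0,0,0.02,0,0,0,-1, 0,0,0.04,0,0,0,-1, 0,0,0.04,0,0,0,-1, 0,0,0.04,0,0,0,-1]'
```

```text
t: 19.65
eef_pos: [0.5457, -0.2958, 0.0471]
tcp_rot: [-2.615, 1.739, -0.005]
ft_force: [0.1, 0.6, -1.4]
grip_width: 0.667
grasp_force: 64.8
t: 20.05
eef_pos: [0.5443, -0.2956, 0.0413]
tcp_rot: [-2.615, 1.741, 0.0]
ft_force: [0.2, 0.1, -2.2]
grip_width: 0.668
grasp_force: 64.8
t: 20.45
eef_pos: [0.5443, -0.2956, 0.0392]
tcp_rot: [2.615, -1.74, -0.0]
ft_force: [-0.4, -1.3, -2.5]
grip_width: 0.667
grasp_force: 64.8
```

```bash
python3 -m jog '[0,0,0.02,0,0,0,-1, 0,0,0.03,0,0,0,-1, 0,0,0.03,0,0,0,-1]'
```

```text
t: 20.75
eef_pos: [0.5445, -0.2958, 0.0385]
tcp_rot: [2.616, -1.74, 0.001]
ft_force: [-1.2, 0.2, 1.0]
grip_width: 0.666
grasp_force: 65.0
```

Contact. I'll release and rise.

```bash
python3 -m jog '[0,0,0,0,0,0,0.6, 0,0,0,0,0,0,1, 0,0,0,0,0,0,1, 0,0,-0.1,0,0,0,1, 0,0,-0.8,0,0,0,1, 0,0,-1.6,0,0,0,1, 0,0,-2.4,0,0,0,1, 0,0,-2.6,0,0,0,1]' >/dev/null; python3 -m jog '[-5.5,-1,0,0,0,19,1, -5.5,-1,0,0,0,19,1, -5.5,-1,0,0,0,19,1, -5.5,-1,0,0,0,19,1, -5.5,-1,0,0,0,19,1, -5.5,-1,0,0,0,19,1, -5.5,-1,0,0,0,19,1, -5.5,-1,0,0,0,19,1]'>/dev/null; python3 to.py .4625 .0473 .155 165
```

```text
t 22.35 pos [ 0.4841 -0.0219  0.1679] shift [-1.41   0.339  0.259] turn [-1.000e-02  0.000e+00  1.883e+01] w 0.998 grip 0.0 ft [-0.12 -0.15 -0.24] j6 -0.22
```

```bash
python3 -m jog '[-1.4,0.34,0.2,0,0,18.8,1, -1.4,0.34,0.2,0,0,18.8,1, -1.4,0.34,0.2,0,0,18.8,1, -1.4,0.34,0.2,0,0,18.8,1, -1.4,0.34,0.2,0,0,18.8,1]'>/dev/null; python3 to.py .4625 .0473 .033 165; python3 - <<'E'
from bench import capture
import cv2
im=[cv2.resize(capture("scene")["frame"][110:290,60:340,::-1],(560,360)),cv2.resize(capture("top")["frame"][150:300,160:440,::-1],(420,225))]
im[1]=cv2.copyMakeBorder(im[1],0,0,0,140,0)
cv2.imwrite("pics/e.png",cv2.vconcat(im))
E
```

```text
t 22.85 pos [0.4631 0.0452 0.1577] shift [-0.037  0.022  2.494] turn [ 0.   -0.01 -0.11] w 0.996 grip 0.0 ft [-0.14 -0.14  0.87] j6 -0.71
```

View pics/e.png

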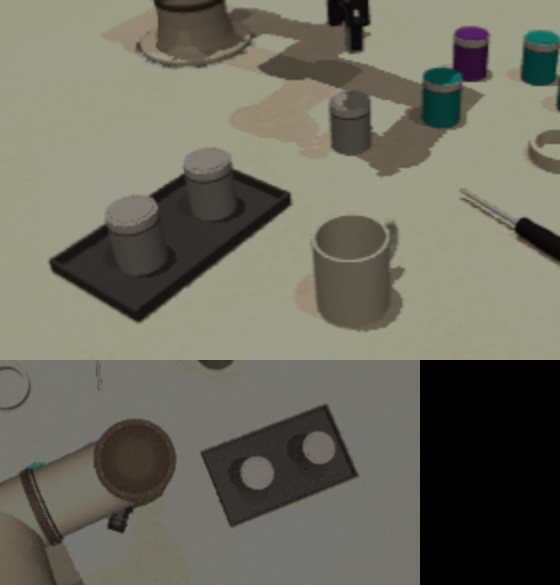

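Both light tins stand upright in the tray at (210,185) and (135,235), and T3 stands at (350,122) below the gripper. Now I'll grasp T3 and lift it.

```bash
python3 -m jog '[0,0,0.7,0,0,0,1, 0,0,1.4,0,0,0,1, 0,0,2,0,0,0,1, 0,0,2.4,0,0,0,1, 0,0,2.5,0,0,0,1, 0,0,2.5,0,0,0,1]' 70; python3 -m jog '[0,0,0,0,0,0,-1, 0,0,0,0,0,0,-1, 0,0,0,0,0,0,-1, 0,0,0,0,0,0,-1, 0,0,0,0,0,0,-1, 0,0,0,0,0,0,-1, 0,0,0,0,0,0,-1]'; python3 -m jog '[0,0,-0.2,0,0,0,-1, 0,0,-0.6,0,0,0,-1, 0,0,-1.2,0,0,0,-1, 0,0,-1.9,0,0,0,-1, 0,0,-2.6,0,0,0,-1, 0,0,-3.3,0,0,0,-1, 0,0,-3.8,0,0,0,-1, 0,0,-4,0,0,0,-1]'; python3 -m jog '[0,0,0,0,0,0,-1, 0,0,0,0,0,0,-1, 0,0,0,0,0,0,-1, 0,0,0,0,0,0,-1, 0,0,0,0,0,0,-1]'; python3 - <<'E'
from bench import capture
import cv2
cv2.imwrite("pics/f.png",cv2.resize(capture("scene")["frame"][:,:,::-1],(768,576)))
E
```

```text
t: 23.55
eef_pos: [0.4628, 0.0455, 0.0324]
tcp_rot: [1.909, -2.493, -0.0]
ft_force: [-0.3, -0.0, 0.1]
grip_width: 1.001
grasp_force: 0.0
t: 24.25
eef_pos: [0.4633, 0.0464, 0.0343]
tcp_rot: [-1.91, 2.492, -0.001]
ft_force: [-2.7, 1.9, 5.2]
grip_width: 0.667
grasp_force: 74.3
t: 25.05
eef_pos: [0.4629, 0.0463, 0.2352]
tcp_rot: [-1.908, 2.491, -0.001]
ft_force: [1.4, 0.6, -7.1]
grip_width: 0.664
grasp_force: 76.6
t: 25.55
eef_pos: [0.4625, 0.046, 0.2318]
tcp_rot: [1.909, -2.492, -0.001]
ft_force: [-0.6, -0.9, -6.8]
grip_width: 0.668
grasp_force: 76.6
```

View pics/f.png

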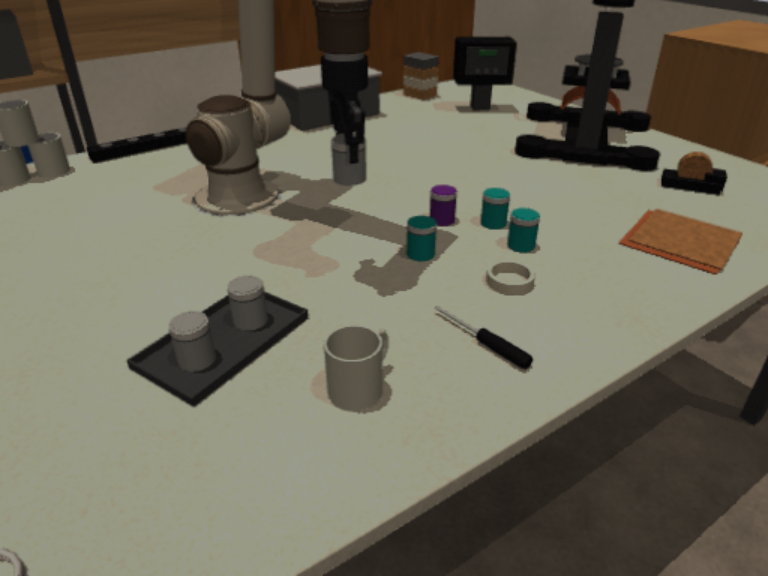

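T3 is held level at about (349,160), its bottom about 0.198 m above the bench. Both lighter tins stand in the tray at (190,340) and (247,302), and the mug, tape and screwdriver look unmoved.

```bash
python3 -c "
from bench import close_job
print(close_job())"
```

```text
the job is handed in; nothing more can be done
None
```

The job is handed in at about 26 s: the heaviest tin (about 0.69 kg, against roughly 0.38 and 0.23 kg) is held level about 20 cm above the bench, and the two lighter tins stand upright in the tray.

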